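Stow the heater's recessed dial at OFF and shut its flap

TASK

Switch off the fan heater on the sewing table: reach into the well in its top and turn the dial anticlockwise to OFF, feeling with light downward pressure for the slot, which lies somewhat past the OFF mark, and press the dial in until it is fully home; never lean hard on the dial or on the well. Then shut the flap over the dial, and leave the other things on the table where they are.

Things in the scene. Friction and masses are not known exactly. Their poses are not given: they have to be found in the camera images.
- heater: White ceramic fan heater, fixed on the table, 160 deep (its x) x 280 wide (its y) x 200 mm high (200 is the flat top); origin at the centre of its underside, z up. A cord leads from its +x side to a socket block 260 mm away (look only).
- well: The round dial well: a thin-walled 76 mm hole in the heater's flat top, 46 mm deep, its axis 55 mm along the heater's +y from the heater's centre. Same origin and axes as the heater. Its walls must not take more than 20 N from the robot.
- well_top (a point): Point on the well's vertical axis, level with the heater's top (200 mm up). Axes as the heater's.
- off_mark (a point): The OFF mark, a red ring on the heater's top, 45.5 mm from the well's axis in the heater's +x direction; black dots of growing size follow it clockwise.
- dial: Black dial in the well: disc 42 mm across, 5 thick, under a bar grip 36 long (its x) x 12 wide (its y) x 22 mm high, orange pointer at the +x end. Origin on the axis under the disc, z up. Popped up (start), disc top is 16 mm below the heater's top, bar 6 mm above it; home, both 9 mm lower. A 5 mm pin under the disc rides on a hidden lock plate with one slot.
- dial_grip (a point): Point on the dial's axis at mid-height of the bar, 11 mm above the disc. Axes as the dial's.
- dial_turn (a joint): Dial angle (rad), clockwise from above positive: 0 = pointer at the OFF mark; dial yaw = heater yaw minus this. Turns -0.85 to 1.7, starts at 0.3 to 0.75, friction 0.04 Nm. The lock plate has crept with wear: the OFF slot lies 0.1 to 0.65 anticlockwise past the mark (dial_turn -0.1 to -0.65); the pin enters only within about 0.06 of it.
- dial_in (a joint): How far the dial is pressed in (m): 0 popped up, 0.009 fully home. No spring; a stiff fit that takes 3 N to slide and stays where it is left. Away from the slot the pin meets the plate after 0.5 mm, and must not bear on it with more than 20 N.
- flap (a joint): Angle of the grey flap (rad): 0 shut flat over the well, pi/2 upright, 2.45 at most. Starts open at 2.05 to 2.4, leaning away from the well. Its hinge is stiff (0.05 Nm) and holds it where it is left. It cannot shut over a popped-up dial.
- flap_hinge (a point): Middle of the flap's hinge line, which lies 50 mm from the well's axis on the heater's +y side, 3 mm above the heater's top, along the heater's x.
- flap_edge (a point): Middle of the flap's free edge, 99 mm from the hinge line. The flap is 98 mm wide (along the hinge) and 4 mm thick; shut, it reaches from the hinge across the well towards the heater's -y.
- tape_roll: Black roll of tape lying flat, 84 mm across, 24 mm high; origin at the centre of its underside. Leave alone.
- thread_spool: Red spool of thread standing, 34 mm across, 50 mm high; origin at the centre of its underside. Leave alone.
- stone: Flat grey stone ornament, 136 mm across, 76 mm high; origin at the centre of its underside. Leave alone.
- scissors: Orange-handled scissors lying flat, 200 mm long, 14 mm high; origin near the pivot on the underside, blades to +x. Leave alone.

How it is judged (in metres and radians):
On the way:
1. the dial is at OFF and pressed fully in (at least 8 of its 9 mm) (value of joint dial_in above 0.008 m and value of joint dial_turn below 0 rad), for 0.2 s.
At the end, for the whole second after the job is handed in: The dial is pressed in at least 8 of its 9 mm in the OFF slot (dial_turn below 0), the flap is shut to within 0.05 rad, and both are at rest. The tape roll, thread spool, stone and scissors lie within 30 mm of their start (all of step 1 and value of joint flap below 0.05 rad and linear speed of dial below 0.01 m/s and velocity of joint flap between -0.05 and 0.05 rad/s); the robot touches nothing.
It fails at once if the dial is forced: its pin bears on the lock plate, or the flap on the dial, with more than 20 N (contact force between dial and heater above 20 N).
It fails at once if the well is struck or leaned on with more than 20 N (contact force between the arm and well above 20 N).
It fails at once if the tape roll, thread spool, stone or scissors is moved more than 30 mm (distance of any of tape_roll, thread_spool, stone, scissors from where it was at the start of the episode above 0.03 m).
It also fails if it takes over 58 s, if anything falls off the work surface, if the arm or the gripper's body presses on something with over 40 N, if the wrist force passes 120 N, or if a joint passes its speed limit or range.

ROBOT

A 7-joint arm with a two-finger parallel gripper is mounted at the origin on the work surface. World frame = base frame: x ahead of the robot, y to its left, z up, the work surface at z = 0. Lengths are in m, angles in degrees, forces in N, time in s.
With the tool pointing down it reaches from about 0.4 to 0.875 m from the base axis. Payload 19.3 kg.
Tool frame: the origin (TCP) lies midway between the tips of the shut fingers; the grasp point (between the pads) lies 19 mm behind it (grip_depth is the distance from the TCP to the grasp point, in m); z points along the fingers, y is the line along which they close (so a half turn about z gives the same grasp; the last joint's range is limited). The gripper opens to 85 mm and grips with 20 to 120 N. Pads are 22 mm wide; open, the fingers measure 114 mm over their backs; the gripper's body (76 mm by 85 mm) begins 54 mm behind the grasp point. The pads swing forward as they close: fully open they stand 13 mm farther back than shut.
Start: joints at [64.847, 29.874, -2.08, 91.645, 1.215, 58.505, -6.463], TCP at [0.225, -0.583, 0.231] pointing down, gripper open.
Joint ranges: [-166.77, 166.77], [-17.47, 122.26], [-85.68, 81.53], [9.62, 139.38], [-72.42, 252.41], [9.2, 110.78], [-144.41, 144.41]. Speed limits (degrees/s): [108.29, 108.29, 136.94, 136.94, 172.46, 172.46, 172.46].

INTERFACE

Orientations are given as a 3x3 rotation matrix whose columns are the frame's x, y, z axes.
In Python, from workcell import * gives the robot as it stands. The module is installed in compiled form; this text tells all that it offers.
- The arm moves only by the tool jog_arm, never from a script. Its arguments are lists of equal length, an entry for each row: "offset": the shift along the tool's x, y, z in m, a list of three; "spin": the turn about the tool's z in degrees. In form: {"offset": [[x, y, z], ...], "spin": [spin, ...]}. A call has 1 to 12 rows; each row is the pose to reach, as a shift and turn from the pose commanded when the call began, along the tool's axes at that moment; what a row does not reach only later rows make up. A row lasts 1/8 s, in which the tool goes at most 62.5 mm and 10.7 degrees, less where a joint would pass 70% of its speed; a pose out of reach is approached as far as the arm can. A call with a gripper value outside its range is refused whole. "hand" is the opening, from 0 (shut) to 1 (fully open), set as the call begins (left out, the last holds). The fingers move at their own pace and stop on an object; "force" is the grip in N (left out, the last holds). Time passes only in rows, so rows that repeat a pose let the fingers close. It gives the time, the measured TCP pose, the force, the opening and the grip force at its end, in the units of the state.
- read_state(): the state, without advancing time (a new reading comes with each control period).
- get_image(name): name is "side" or "top"; returns (picture, depth): 420x560x3 uint8, red, green, blue; 420x560 float32, m along the optical axis (not along the pixel's ray), 0 where there is no reading.
- camera_info(name): a dict with "mtx" (3x3 intrinsics, pixels), "distortion" ([k1, k2, p1, p2, k3] as OpenCV has them; the pictures are not rectified), "extrinsics" (4x4, takes a point from camera to world coordinates). Camera axes: x right, y down, z forward; pixel columns grow to the right and rows downward; lengths in m; the calibration is good to about 2 mm. A picture is of the moment at which its call begins. camera_info takes no time and is no camera call.
- finish_job(): hands the job in; it is judged then, once.
Trained networks look in the newest picture that a camera, given by its name, has taken for a name from the list of things; names that differ only in an ending like _2 or _b are one class to them, and where a whole thing is asked for, a point or a joint stands for the part that bears it (a point fixed in the world has none). Each returns a list of dicts, best first, with "conf" (0 to 1); they miss things now and then, are a little off and sometimes report something else, mostly with a low value. They report only what shows in the picture. A call takes as long as a camera call.
- find_in(thing, camera): "position" ([x, y, z] in m, in the coordinates of the camera as it stood for that picture, good to about 4 mm: the middle of the surface that is visible of it).
- silhouettes(thing, camera): "pixels" (420x560 bool, what is visible of it).
The state is a dict: "time_s": time; "qpos": joint angles; "joint_velocities": joint speeds; "joint_torque": joint torques, N m; "tcp_pos": TCP position; "eef_rot": TCP orientation; "force": force on the tool from outside, world axes, zero at the start; "ft_torque": the same for the moment, N m; "finger_gap": opening from 0.0 (shut) to 1.0 (fully open); "finger_force": force on a finger pad.
Only numpy, scipy, OpenCV 4.12 (cv2) and the standard library are available. Lean on these libraries where they do the work, as an engineer would, in place of code of your own. Each camera call takes 0.05 s, during which the arm holds its last target. There are 200 camera calls.

## Working session

There is one attempt and no reset: what is moved stays moved. The work goes in short steps, Python scripts to look and compute and a tool call to move; the robot and the scene stay as the last step left them, time stands still between calls to the robot, and variables do not carry over. Pictures are saved under pics/ and viewed, at most 10 in all, crops included, and the job is handed in when it is done.

Besides the shell and the picture viewer there is one more tool, called after "Call:" as name([rows], argument=value, ...), one row to a line, values as JSON. jog_arm: Moves the arm, as the interface text tells. Its arguments: {"type":"object","properties":{"offset":{"type":"array"},"spin":{"type":"array"},"hand":{"type":"number"},"force":{"type":"number"}},"required":["offset","spin"]}

```bash
mkdir -p pics
cat > h.py <<'E'
from workcell import *
import numpy as np, cv2
def world(cam,p):
    T=np.array(camera_info(cam)["extrinsics"]); return T[:3,:3]@np.asarray(p)+T[:3,3]
def cloud(cam,depth):
    ci=camera_info(cam);v,u=np.mgrid[0:420,0:560]
    n=cv2.undistortPoints(np.stack([u,v],-1).reshape(-1,1,2).astype(float),np.array(ci["mtx"]),np.array(ci["distortion"])).reshape(420,560,2)
    P=np.dstack([n[...,0]*depth,n[...,1]*depth,depth]);T=np.array(ci["extrinsics"])
    W=P@T[:3,:3].T+T[:3,3]; W[depth<=0]=np.nan; return W
def proj(cam,p):
    ci=camera_info(cam);T=np.linalg.inv(np.array(ci["extrinsics"]))
    r,_=cv2.Rodrigues(T[:3,:3]); return cv2.projectPoints(np.atleast_2d(np.asarray(p,float)),r,T[:3,3],np.array(ci["mtx"]),np.array(ci["distortion"]))[0].reshape(-1,2)
E
python3 - <<'E'
from h import *
np.set_printoptions(precision=4,suppress=True)
s=read_state(); print(s["time_s"],s["tcp_pos"],s["eef_rot"],s["force"],s["finger_gap"])
for c in("top","side"):
    im,d=get_image(c); cv2.imwrite(f"pics/{c}0.png",im[...,::-1]); np.save(f"{c}0.npy",d)
    print(c,np.array(camera_info(c)["extrinsics"]))
    for t in("heater","dial","flap","off_mark","tape_roll","thread_spool","stone","scissors"):
        print(t,[(round(r["conf"],2),world(c,r["position"])) for r in find_in(t,c)[:2]])
E
```

```text
0.0 [ 0.2252 -0.5827  0.2307] [[ 0.9328  0.3605 -0.0005]
 [ 0.3605 -0.9328  0.001 ]
 [-0.0001 -0.0011 -1.    ]] [-0.3756  0.0743  0.1158] 1.0012489650073197
top [[-0.0031 -0.985   0.1724  0.2686]
 [-0.9999  0.0052  0.0117 -0.0091]
 [-0.0125 -0.1723 -0.985   1.4745]
 [ 0.      0.      0.      1.    ]]
heater [(0.87, array([ 0.5622, -0.0009,  0.1979])), (0.41, array([0.5762, 0.0481, 0.1814]))]
dial [(0.58, array([0.5768, 0.0461, 0.1831]))]
flap [(0.66, array([0.6175, 0.1095, 0.2514]))]
off_mark [(0.6, array([0.6176, 0.1131, 0.254 ])), (0.59, array([0.5763, 0.0467, 0.1993]))]
tape_roll []
thread_spool [(0.62, array([ 0.6182, -0.3423,  0.0475]))]
stone [(0.72, array([0.5881, 0.3535, 0.0381]))]
scissors [(0.94, array([ 0.4267, -0.334 ,  0.0088]))]
side [[-0.868  -0.3614  0.3406  0.1291]
 [-0.4966  0.6341 -0.5927  0.6536]
 [-0.0018 -0.6836 -0.7299  0.9517]
 [ 0.      0.      0.      1.    ]]
heater [(0.57, array([0.5287, 0.0354, 0.1826]))]
dial [(0.64, array([0.5749, 0.0521, 0.1834]))]
flap [(0.8, array([0.611 , 0.1193, 0.2486]))]
off_mark [(0.81, array([0.5479, 0.0523, 0.2003]))]
tape_roll [(0.88, array([0.4254, 0.321 , 0.0219])), (0.6, array([0.545 , 0.0487, 0.2031]))]
thread_spool [(0.55, array([ 0.6127, -0.3439,  0.048 ]))]
stone [(0.86, array([0.5904, 0.3655, 0.0393])), (0.74, array([0.578 , 0.0511, 0.1861]))]
scissors [(0.93, array([ 0.4305, -0.3267,  0.0054]))]
```

View pics/top0.png

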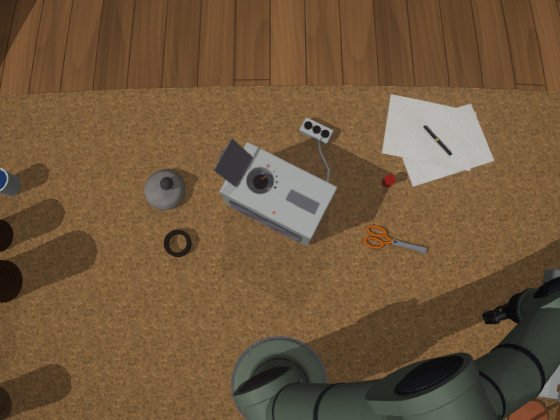

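View pics/side0.png

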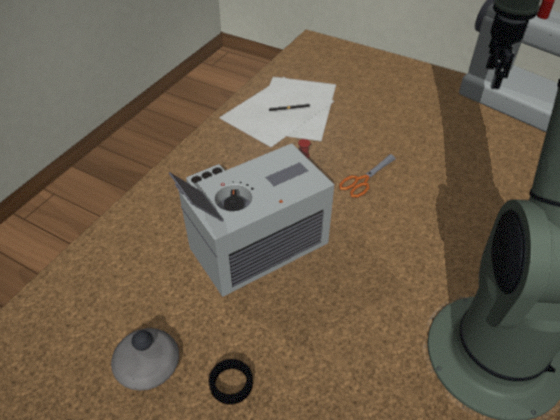

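The top view shows the heater at about (280,192), the well at (261,180), the red OFF mark near (268,166) and the open flap at (235,162). The side view shows the same layout, with the well at (234,198). Next I fit the heater's yaw, the well's centre and the dial angle.

```bash
cat > m.py <<'E'
from h import *
np.set_printoptions(precision=4,suppress=True)
for c in("top","side"):
    im=cv2.imread(f"pics/{c}0.png")[...,::-1]; W=cloud(c,np.load(f"{c}0.npy"))
    near=(abs(W[...,0]-.57)<.2)&(abs(W[...,1])<.22)
    top=near&(abs(W[...,2]-.2)<.006)
    n,l,st,_=cv2.connectedComponentsWithStats(top.astype(np.uint8)); k=1+np.argmax(st[1:,4]); P=W[l==k]
    r=cv2.minAreaRect(P[:,:2].astype(np.float32)*1000); print(c,"rect",r,"z",np.median(P[:,2]))
    hs=cv2.cvtColor(im,cv2.COLOR_RGB2HSV); 
    col=near&(W[...,2]>.15)&(hs[...,1]>110)&((hs[...,0]<20)|(hs[...,0]>165))
    n,l,st,ce=cv2.connectedComponentsWithStats(col.astype(np.uint8),connectivity=8)
    for i in range(1,n): print(" col",ce[i],st[i,4],np.nanmean(W[l==i],0),im[l==i].mean(0))
    fl=near&(W[...,2]>.21); F=W[fl]; print(" flap pts",len(F),F.mean(0),F[:,2].max(),np.linalg.svd(F-F.mean(0),full_matrices=False)[2][2])
    well=near&(W[...,2]<.19)&(W[...,2]>.13)&(np.hypot(W[...,0]-.58,W[...,1]-.05)<.045); print(" well",W[well].mean(0),well.sum())
    u,v=proj(c,[.578,.048,.19])[0].astype(int); cr=im[v-35:v+35,u-40:u+40,::-1]
    cv2.imwrite(f"pics/{c}c.png",cv2.resize(cr,None,fx=7,fy=7,interpolation=cv2.INTER_CUBIC)); print(u,v)
a=[cv2.resize(cv2.imread(f"pics/{c}c.png"),(400,350)) for c in("top","side")]
cv2.imwrite("pics/both.png",np.hstack(a))
E
python3 m.py
```

```text
top rect ((555.9857177734375, -1.810455322265625), (280.47607421875, 161.0899658203125), 62.19362258911133) z 0.20068863564328487
 col [262.7143 177.5714] 14 [0.5858 0.0397 0.2056] [77.     46.2143 29.    ]
 col [273.5 212.5] 4 [0.4898 0.0105 0.2006] [169.  107.5  66.5]
 flap pts 952 [0.6173 0.1184 0.2501] 0.2903734319941955 [-0.3767 -0.7067  0.599 ]
 well [0.5867 0.0478 0.1733] 477
259 181
side rect ((555.0403442382812, -1.2987060546875), (283.2338562011719, 165.5335693359375), 62.63330841064453) z 0.20002557409881683
 col [233. 192.] 11 [0.5853 0.0403 0.206 ] [98.1818 61.6364 45.5455]
 col [280.6667 200.6667] 3 [0.4917 0.0091 0.2004] [154.6667  96.6667  69.6667]
 flap pts 649 [0.6145 0.1247 0.254 ] 0.2864489430860604 [-0.3825 -0.7133  0.5873]
 well [0.5895 0.0358 0.1784] 527
234 201
```

View pics/both.png

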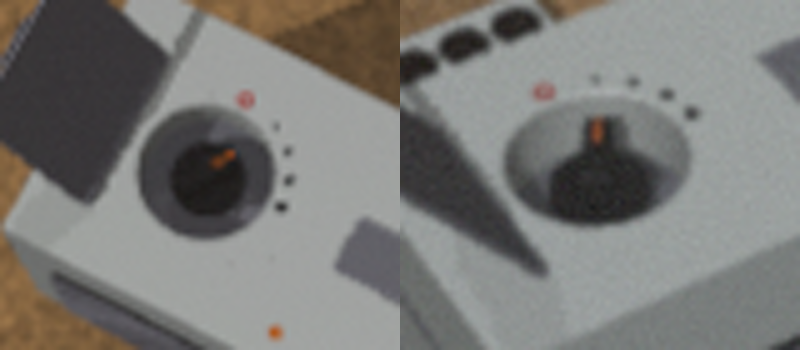

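Run:
```python
from h import *
a=np.radians(-27.8);x=np.array([np.cos(a),np.sin(a),0]);y=np.array([-x[1],x[0],0])
o=np.array([.5555,-.0015,0]);w=o+.055*y+[0,0,.2];print(w)
for t in (.4,.5,.6):
  d=a-t;print(t,proj("top",[w+[6*.001*0,0,.006]+np.array([np.cos(d),np.sin(d),0])*r for r in(.008,.018)]),proj("side",[w+[0,0,.006]+np.array([np.cos(d),np.sin(d),0])*r for r in(.008,.018)]))
print(proj("top",[w,w+.0455*x]),proj("side",[w,w+.0455*x]))
```

```text
[0.58115127 0.04715195 0.2       ]
0.4 [[262.23528222 177.40000142]
 [265.07222429 175.13088232]] [[232.44182328 192.0228687 ]
 [231.91837709 188.63923173]]
0.5 [[262.40861746 177.62777884]
 [265.46261649 175.64249222]] [[232.83524289 191.9903106 ]
 [232.79796462 188.5668441 ]]
0.6 [[262.55756059 177.87149359]
 [265.79829917 176.19005194]] [[233.2289442  191.985297  ]
 [233.67812213 188.55564757]]
[[260.0579629  179.74222074]
 [267.79913129 165.50023724]] [[233.05334665 196.86005593]
 [222.40511764 183.8065388 ]]
```

Call:
jog_arm([
  [0.0,0.0,-0.05],
  [0.05,-0.04,-0.09],
  [0.1,-0.08,-0.09],
  [0.15,-0.12,-0.09],
  [0.2,-0.16,-0.09],
  [0.25,-0.2,-0.09],
  [0.3,-0.24,-0.09],
  [0.345,-0.28,-0.09],
  [0.39,-0.32,-0.09],
  [0.435,-0.36,-0.09],
  [0.48,-0.395,-0.09],
  [0.52,-0.43,-0.09],
], spin=[-8,-16,-24,-32,-40,-48,-57,-66,-75,-84,-93,-102], hand=0.35)

```text
time_s: 2.4
tcp_pos: [0.5562, 0.0073, 0.3215]
eef_rot: [[-0.551, 0.835, 0.001], [0.835, 0.551, -0.0], [-0.0, 0.0, -1.0]]
force: [1.5, -1.0, -0.3]
finger_gap: 0.348
finger_force: 0.0
```

Call:
jog_arm([
  [0.01,0.021,0.0],
  [0.0198,0.0418,0.0],
  [0.0198,0.0418,0.04],
  [0.0198,0.0418,0.08],
  [0.0198,0.0418,0.1],
  [0.0198,0.0418,0.107],
  [0.0198,0.0418,0.107],
  [0.0198,0.0418,0.107],
], spin=[1,2.7,2.7,2.7,2.7,2.7,2.7,2.7], hand=0.35)

```text
time_s: 3.4
tcp_pos: [0.58, 0.0451, 0.2153]
eef_rot: [[-0.506, 0.862, 0.001], [0.862, 0.506, 0.0], [-0.001, 0.001, -1.0]]
force: [-0.3, 0.3, -0.5]
finger_gap: 0.346
finger_force: 0.0
```

Run:
```python
from h import *
s=read_state();print(s["tcp_pos"],s["force"])
o=[]
for c in("top","side"):
    im,d=get_image(c);u,v=proj(c,[.578,.048,.2])[0].astype(int);o.append(cv2.resize(im[v-35:v+35,u-40:u+40,::-1],(400,350),interpolation=cv2.INTER_CUBIC))
cv2.imwrite("pics/b1.png",np.hstack(o))
```

```text
[0.57995712 0.04507694 0.2152939 ] [-0.34981098  0.29744367 -0.45604824]
```

View pics/b1.png

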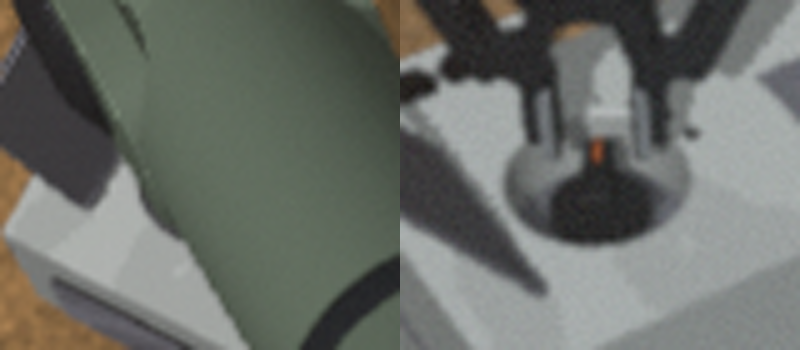

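The side crop shows the two fingertips at about (545,120) and (640,120), either side of the orange pointer at (597,150), with the well rim clear. I'll descend.

Call:
jog_arm([
  [0.0012,0.0013,0.004],
  [0.0012,0.0013,0.009],
  [0.0012,0.0013,0.014],
  [0.0012,0.0013,0.019],
  [0.0012,0.0013,0.023],
  [0.0012,0.0013,0.0255],
  [0.0012,0.0013,0.0255],
], spin=[0,0,0,0,0,0,0])

```text
time_s: 4.38
tcp_pos: [0.58, 0.0467, 0.1887]
eef_rot: [[-0.506, 0.862, -0.0], [0.862, 0.506, 0.0], [0.0, -0.0, -1.0]]
force: [-0.0, 0.8, 0.6]
finger_gap: 0.351
finger_force: 0.0
```

Call:
jog_arm([
  [0,0,0],
  [0,0,0],
  [0,0,0],
  [0,0,0],
  [0,0,0],
], spin=[0,0,0,0,0], hand=0.08, force=20)

```text
time_s: 5.0
tcp_pos: [0.5804, 0.0469, 0.1891]
eef_rot: [[-0.507, 0.862, 0.001], [0.862, 0.507, 0.0], [-0.0, 0.001, -1.0]]
force: [4.5, 2.0, 2.4]
finger_gap: 0.133
finger_force: 25.1
```

Call:
jog_arm([
  [0,0,0],
  [0,0,0],
  [0,0,0],
  [0,0,0],
  [0,0,0],
  [0,0,0],
  [0,0,0],
  [0,0,0],
  [0,0,0],
], spin=[-4,-8,-12,-16,-20,-24,-28,-32,-32])

```text
time_s: 6.12
tcp_pos: [0.581, 0.0474, 0.1891]
eef_rot: [[-0.887, 0.462, 0.002], [0.462, 0.887, 0.002], [-0.001, 0.002, -1.0]]
force: [9.0, 6.8, -2.2]
finger_gap: 0.135
finger_force: 24.6
```

Call:
jog_arm([
  [0,0,0.0003],
  [0,0,0.0006],
  [0,0,0.0006],
], spin=[0,0,0])

```text
time_s: 6.5
tcp_pos: [0.581, 0.0475, 0.1888]
eef_rot: [[-0.887, 0.462, 0.002], [0.462, 0.887, 0.001], [-0.002, 0.002, -1.0]]
force: [8.1, 5.7, 2.1]
finger_gap: 0.134
finger_force: 25.2
```

Call:
jog_arm([
  [-0.0003,0.0005,0.0],
  [-0.0005,0.0009,0.0002],
  [-0.0005,0.0009,0.0004],
  [-0.0005,0.0009,0.0006],
  [-0.0005,0.0009,0.0006],
], spin=[0,0,0,0,0])

```text
time_s: 7.12
tcp_pos: [0.5811, 0.0475, 0.1882]
eef_rot: [[-0.887, 0.463, 0.001], [0.463, 0.887, 0.0], [-0.001, 0.0, -1.0]]
force: [1.0, 2.5, 9.9]
finger_gap: 0.135
finger_force: 26.2
```

Call:
jog_arm([
  [0,0,0],
  [0,0,0],
  [0,0,0],
  [0,0,0],
], spin=[-1.4,-2.8,-4.2,-4.2])

```text
time_s: 7.62
tcp_pos: [0.5811, 0.0476, 0.1882]
eef_rot: [[-0.918, 0.396, 0.001], [0.396, 0.918, 0.0], [-0.001, 0.001, -1.0]]
force: [1.8, 3.2, 8.4]
finger_gap: 0.128
finger_force: 26.1
```

Call:
jog_arm([
  [0,0,0],
  [0,0,0],
  [0,0,0],
  [0,0,0],
], spin=[-1.3,-2.6,-4,-4])

```text
time_s: 8.12
tcp_pos: [0.5812, 0.0477, 0.1882]
eef_rot: [[-0.944, 0.331, 0.001], [0.331, 0.944, 0.0], [-0.001, 0.001, -1.0]]
force: [1.5, 2.6, 8.9]
finger_gap: 0.131
finger_force: 26.1
```

Call:
jog_arm([
  [0,0,0],
  [0,0,0],
  [0,0,0],
  [0,0,0],
], spin=[-1.3,-2.6,-4,-4])

```text
time_s: 8.62
tcp_pos: [0.5812, 0.0478, 0.1882]
eef_rot: [[-0.964, 0.264, 0.001], [0.264, 0.964, 0.001], [-0.001, 0.001, -1.0]]
force: [0.7, 4.7, 7.7]
finger_gap: 0.134
finger_force: 26.0
```

Call:
jog_arm([
  [0,0,0],
  [0,0,0],
  [0,0,0],
  [0,0,0],
], spin=[-1.3,-2.6,-4,-4])

```text
time_s: 9.12
tcp_pos: [0.5812, 0.0479, 0.1881]
eef_rot: [[-0.981, 0.196, 0.001], [0.196, 0.981, 0.001], [-0.001, 0.001, -1.0]]
force: [2.1, 4.3, 7.3]
finger_gap: 0.13
finger_force: 25.8
```

Call:
jog_arm([
  [0,0,0.0001],
  [0,0,0.0001],
  [0,0,0.0001],
  [0,0,0.0001],
], spin=[-1.3,-2.6,-4,-4])

```text
time_s: 9.62
tcp_pos: [0.5813, 0.048, 0.1879]
eef_rot: [[-0.992, 0.127, 0.001], [0.127, 0.992, 0.001], [-0.001, 0.001, -1.0]]
force: [2.9, 5.9, 4.4]
finger_gap: 0.132
finger_force: 25.5
```

Call:
jog_arm([
  [0,0,0],
  [0,0,0],
  [0,0,0],
  [0,0,0],
], spin=[-1.3,-2.6,-4,-4])

```text
time_s: 10.12
tcp_pos: [0.5813, 0.048, 0.1878]
eef_rot: [[-0.998, 0.058, 0.001], [0.058, 0.998, 0.001], [-0.001, 0.001, -1.0]]
force: [4.6, 6.1, 2.7]
finger_gap: 0.137
finger_force: 25.3
```

Call:
jog_arm([
  [0,0,0.0003],
  [0,0,0.0006],
  [0,0,0.0006],
], spin=[0,0,0])

```text
time_s: 10.5
tcp_pos: [0.5812, 0.048, 0.1872]
eef_rot: [[-0.998, 0.058, 0.001], [0.058, 0.998, 0.001], [-0.001, 0.001, -1.0]]
force: [3.7, 5.6, 2.7]
finger_gap: 0.129
finger_force: 25.2
```

Call:
jog_arm([
  [0,0,0.0005],
  [0,0,0.001],
  [0,0,0.0015],
  [0,0,0.002],
  [0,0,0.002],
], spin=[0,0,0,0,0])

```text
time_s: 11.12
tcp_pos: [0.5812, 0.0481, 0.1852]
eef_rot: [[-0.998, 0.058, 0.001], [0.058, 0.998, 0.001], [-0.001, 0.001, -1.0]]
force: [5.6, 5.7, 1.2]
finger_gap: 0.134
finger_force: 25.1
```

Call:
jog_arm([
  [0,0,0.0005],
  [0,0,0.001],
  [0,0,0.0015],
  [0,0,0.002],
  [0,0,0.002],
], spin=[0,0,0,0,0])

```text
time_s: 11.75
tcp_pos: [0.5813, 0.048, 0.1832]
eef_rot: [[-0.998, 0.058, 0.001], [0.058, 0.998, 0.001], [-0.001, 0.001, -1.0]]
force: [5.0, 6.2, 1.4]
finger_gap: 0.13
finger_force: 25.1
```

Call:
jog_arm([
  [0,0,0.0006],
  [0,0,0.0012],
  [0,0,0.0018],
  [0,0,0.0024],
  [0,0,0.0024],
], spin=[0,0,0,0,0])

```text
time_s: 12.38
tcp_pos: [0.5812, 0.0481, 0.1807]
eef_rot: [[-0.998, 0.058, 0.001], [0.058, 0.998, 0.001], [-0.001, 0.001, -1.0]]
force: [4.3, 6.5, 2.2]
finger_gap: 0.135
finger_force: 25.1
```

Call:
jog_arm([
  [0,0,0.0003],
  [0,0,0.0006],
  [0,0,0.0009],
  [0,0,0.0009],
], spin=[0,0,0,0])

```text
time_s: 12.88
tcp_pos: [0.5813, 0.0481, 0.1801]
eef_rot: [[-0.998, 0.058, 0.001], [0.058, 0.998, 0.001], [-0.001, 0.001, -1.0]]
force: [2.8, 5.9, 5.3]
finger_gap: 0.134
finger_force: 25.6
```

Call:
jog_arm([
  [0,0,0.0002],
  [0,0,0.0004],
  [0,0,0.0004],
], spin=[0,0,0])

```text
time_s: 13.25
tcp_pos: [0.5813, 0.048, 0.18]
eef_rot: [[-0.998, 0.058, 0.001], [0.058, 0.998, 0.001], [-0.001, 0.001, -1.0]]
force: [1.0, 4.5, 10.4]
finger_gap: 0.133
finger_force: 26.4
```

Call:
jog_arm([
  [0,0,-0.0008],
  [0,0,-0.0008],
], spin=[0,0])

```text
time_s: 13.5
tcp_pos: [0.5812, 0.0481, 0.1802]
eef_rot: [[-0.998, 0.058, 0.001], [0.058, 0.998, 0.001], [-0.001, 0.001, -1.0]]
force: [5.5, 5.7, 1.5]
finger_gap: 0.134
finger_force: 25.1
```

Call:
jog_arm([
  [0,0,0],
  [0,0,0],
  [0,0,0],
  [0,0,0],
], spin=[0,0,0,0], hand=0.3)

```text
time_s: 14.0
tcp_pos: [0.5808, 0.0471, 0.1799]
eef_rot: [[-0.998, 0.059, -0.0], [0.059, 0.998, -0.0], [0.0, -0.0, -1.0]]
force: [0.6, -0.8, -1.0]
finger_gap: 0.3
finger_force: 0.0
```

Call:
jog_arm([
  [0,0,-0.003],
  [0,0,-0.008],
  [0,0,-0.015],
  [0,0,-0.03],
  [0,0,-0.06],
  [0,0,-0.1],
  [0,0,-0.14],
  [0,0,-0.16],
  [0,0,-0.16],
], spin=[0,0,0,0,0,6,12,18,24.5])

```text
time_s: 15.12
tcp_pos: [0.5813, 0.0477, 0.3427]
eef_rot: [[-0.882, 0.47, 0.003], [0.47, 0.882, 0.0], [-0.003, 0.002, -1.0]]
force: [0.2, 0.4, -0.5]
finger_gap: 0.299
finger_force: 0.0
```

Call:
jog_arm([
  [0,0.03,0],
  [0,0.07,0],
  [0,0.11,0],
  [0,0.15,0],
  [0,0.15,0],
  [0,0.15,0],
  [0,0.15,0.04],
  [0,0.15,0.085],
  [0,0.15,0.085],
], spin=[0,0,0,0,0,0,0,0,0], hand=0)

```text
time_s: 16.25
tcp_pos: [0.65, 0.1777, 0.2532]
eef_rot: [[-0.883, 0.469, -0.004], [0.469, 0.883, -0.002], [0.003, -0.004, -1.0]]
force: [-0.4, -0.6, 0.9]
finger_gap: 0.003
finger_force: 0.0
```

Run:
```python
from h import *
o=[]
for c in("top","side"):
    im,d=get_image(c);W=cloud(c,d);m=np.hypot(W[...,0]-.5805,W[...,1]-.0472)<.017
    print(c,np.round(np.nanpercentile(W[m][:,2],[10,50,90,97]),4))
    u,v=proj(c,[.59,.07,.22])[0].astype(int);o.append(cv2.resize(im[v-35:v+35,u-40:u+40,::-1],(400,350),interpolation=cv2.INTER_CUBIC))
cv2.imwrite("pics/b2.png",np.hstack(o))
```

```text
top [0.6481 0.6583 0.6664 0.6685]
side [0.1752 0.1891 0.198  0.1989]
```

View pics/b2.png

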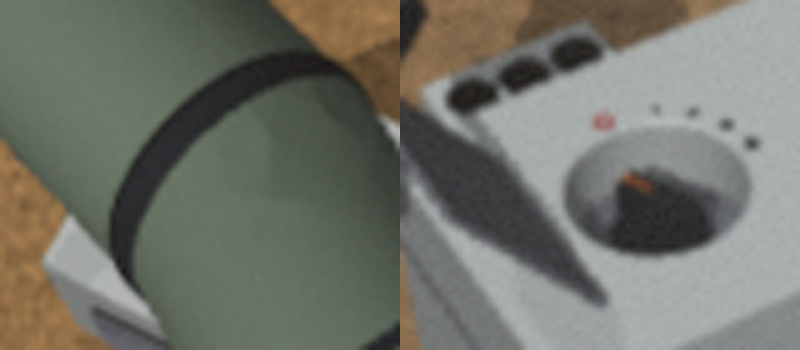

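The side crop shows the dial sunk in the well, its top about 0.198, with the orange pointer at (635,182), anticlockwise past the red mark at (603,122). The finger is behind the flap, so I'll push it over.

Call:
jog_arm([
  [0,-0.015,0],
  [0,-0.027,0],
  [0,-0.04,0],
  [0,-0.052,0],
  [0,-0.064,0],
  [0,-0.076,0],
  [0,-0.088,0],
  [0,-0.098,0],
  [0,-0.108,0.0],
  [0,-0.118,0.004],
  [0,-0.118,0.004],
], spin=[0,0,0,0,0,0,0,0,0,0,0])

```text
time_s: 17.73
tcp_pos: [0.5953, 0.0743, 0.2504]
eef_rot: [[-0.883, 0.468, -0.001], [0.468, 0.883, -0.001], [0.001, -0.001, -1.0]]
force: [-0.4, 0.6, -0.4]
finger_gap: 0.003
finger_force: 0.0
```

Run:
```python
from h import *
im,d=get_image("side");u,v=proj("side",[.59,.07,.24])[0].astype(int);cv2.imwrite("pics/b3.png",cv2.resize(im[v-50:v+60,u-70:u+70,::-1],(560,440),interpolation=cv2.INTER_CUBIC))
```

```text
(no output)
```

View pics/b3.png

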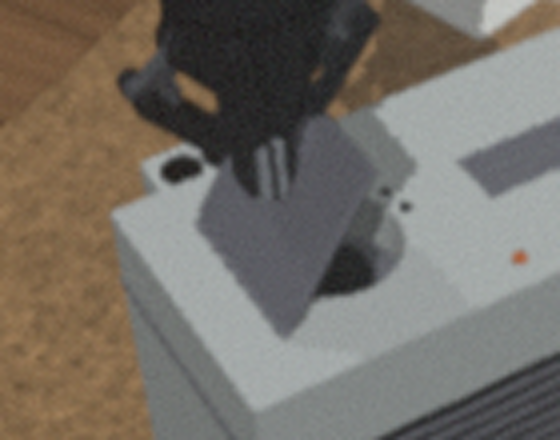

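The flap, centred at about (290,220), now leans over the well with the fingertip at (270,190) on its back. I'll press it on down.

Call:
jog_arm([
  [0,-0.008,0.006],
  [0,-0.016,0.014],
  [0,-0.02,0.021],
  [0,-0.024,0.028],
  [0,-0.026,0.034],
  [0,-0.028,0.039],
  [0,-0.028,0.042],
  [0,-0.028,0.042],
], spin=[0,0,0,0,0,0,0,0])

```text
time_s: 18.77
tcp_pos: [0.5827, 0.0508, 0.2088]
eef_rot: [[-0.884, 0.467, -0.0], [0.467, 0.884, 0.0], [0.0, -0.0, -1.0]]
force: [0.1, -0.1, 0.0]
finger_gap: -0.0
finger_force: 0.0
```

Call:
jog_arm([
  [0,0,0.0007],
  [0,0,0.0014],
  [0,0,0.002],
  [0,0,0.002],
], spin=[0,0,0,0])

```text
time_s: 19.27
tcp_pos: [0.5828, 0.0508, 0.207]
eef_rot: [[-0.884, 0.468, 0.0], [0.468, 0.884, 0.0], [0.0, 0.0, -1.0]]
force: [-0.5, -0.6, -1.2]
finger_gap: -0.002
finger_force: 0.0
```

Call:
jog_arm([
  [0,0,0.0005],
  [0,0,0.001],
  [0,0,0.0015],
  [0,0,0.0015],
], spin=[0,0,0,0])

```text
time_s: 19.77
tcp_pos: [0.5827, 0.0508, 0.2054]
eef_rot: [[-0.884, 0.467, -0.0], [0.467, 0.884, 0.0], [0.0, 0.0, -1.0]]
force: [0.4, -0.6, -0.1]
finger_gap: 0.0
finger_force: 0.0
```

Call:
jog_arm([
  [0,0,0.0003],
  [0,0,0.0006],
  [0,0,0.0008],
  [0,0,0.0008],
], spin=[0,0,0,0])

```text
time_s: 20.27
tcp_pos: [0.5828, 0.0508, 0.205]
eef_rot: [[-0.884, 0.468, 0.0], [0.468, 0.884, -0.0], [-0.0, 0.0, -1.0]]
force: [-2.4, -0.5, 7.3]
finger_gap: 0.003
finger_force: 3.3
```

Call:
jog_arm([
  [0,0,-0.01],
  [0,0,-0.04],
  [0,0,-0.09],
  [0,-0.05,-0.12],
  [0,-0.1,-0.12],
  [0,-0.15,-0.12],
  [0,-0.2,-0.12],
  [0,-0.24,-0.12],
  [0,-0.24,-0.12],
  [0,-0.24,-0.12],
], spin=[0,0,0,0,0,0,0,0,0,0])

```text
time_s: 21.52
tcp_pos: [0.4709, -0.1608, 0.3252]
eef_rot: [[-0.884, 0.467, 0.001], [0.467, 0.884, 0.0], [-0.001, 0.0, -1.0]]
force: [-0.4, 1.2, -0.3]
finger_gap: 0.002
finger_force: 0.0
```

Run:
```python
from h import *
print(read_state()["tcp_pos"])
w=np.array([.5805,.0472]);y=np.array([.467,.884]);x=np.array([.884,-.467])
im,d=get_image("side");cv2.imwrite("pics/b4.png",im[...,::-1]);W=cloud("side",d)
q=W[...,:2]-w;a=q@y;b=q@x
for lo in(-.045,-.02,.005,.03):
    m=(a>lo)&(a<lo+.015)&(abs(b)<.04)&(W[...,2]>.15);print(lo,np.round(np.nanpercentile(W[m][:,2],[5,50,95]),4))
m=(a<-.06)&(a>-.1)&(abs(b)<.05)&(W[...,2]>.15);print(np.nanmedian(W[m][:,2]))
for t in("tape_roll","thread_spool","stone","scissors"): print(t,[(round(r["conf"],2),world("side",r["position"]).round(3)) for r in find_in(t,"side")[:1]])
```

```text
[ 0.47086702 -0.16081324  0.32517757]
-0.045 [0.2031 0.2052 0.2077]
-0.02 [0.203  0.2052 0.2071]
0.005 [0.2029 0.2053 0.2072]
0.03 [0.2029 0.205  0.2073]
0.2001381811236933
tape_roll [(0.61, array([0.426, 0.318, 0.022]))]
thread_spool [(0.7, array([ 0.611, -0.343,  0.05 ]))]
stone [(0.74, array([0.589, 0.365, 0.038]))]
scissors [(0.78, array([ 0.43 , -0.326,  0.006]))]
```

View pics/b4.png

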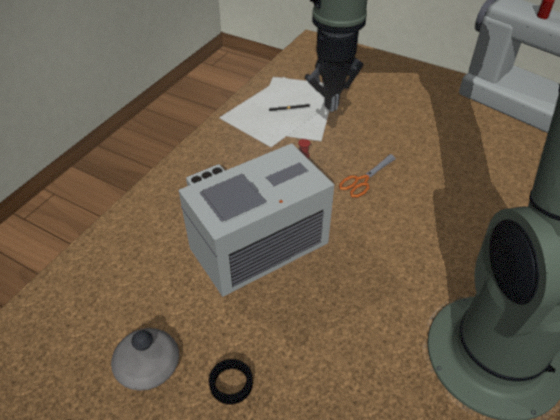

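The flap lies flat and level at z = 0.205, centred at (234,197). The stone, tape, spool and scissors haven't moved, and the arm is clear.

```bash
python3 -c "from workcell import *;print(finish_job())"
```

```text
the job is handed in; nothing more can be done
None
```

The heater dial is in its OFF slot and pressed fully home, the flap is shut flat over it, the other things on the table have not moved, and the job was handed in at about 22 s (no verdict was returned).

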